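# Lock the bag sealer's setting

### The arm

A 6-joint arm with a two-finger parallel gripper is mounted at the origin on a cart in front of the work surface, level with it; the furniture and walls round the work are solid. World frame = base frame: x ahead of the robot, y to its left, z up, the work surface at z = 0. Lengths are in m, angles in rad, forces in N, time in s.
With the tool pointing down it reaches from about 0.35 to 0.975 m from the base axis. Payload 7.1 kg.
Tool frame: the origin (TCP) lies midway between the tips of the shut fingers; the grasp point (between the pads) lies 19 mm behind it; z points along the fingers, y is the line along which they close (so a half turn about z gives the same grasp; the last joint's range is limited). The gripper opens to 88 mm and grips with 3 to 60 N. Pads are 20 mm wide; open, the fingers measure 115 mm over their backs; the gripper's body (75 mm by 178 mm) begins 61 mm behind the grasp point.
Start: joints at [-1.122, 0.423, 1.63, -0, 1.089, -0.019], TCP at [0.282, -0.558, 0.223] pointing down, gripper open.
Joint ranges: [-3, 3], [-0.9, 2.11], [0.09, 2.58], [-1.31, 4.45], [0.11, 2.69], [-2.54, 2.54]. Speed limits (rad/s): [2.39, 2.39, 3.01, 3.14, 3.14, 3.14].

### API

Orientations are given as a unit quaternion [w, x, y, z].
In Python, from station import move_pose, movel, movej, command_gripper, wait, inverse_kinematics, read_camera, camera_info, MotionError, job_done, get_time, get_joint_pos, get_qvel, get_effort, get_tcp_pos, get_ee_rot, get_ft_force, get_ft_torque, get_grip_width, get_finger_force gives the robot as it stands. Calls block until the motion is done:
- move_pose(position, orientation): joint-space move of the TCP to a pose.
- movel(position, frame=None, v=0.15, until_force=None): straight line of the TCP; frame=None keeps the orientation; v is the mean speed in m/s. With until_force (N) it stops when the force on the tool has changed by that much, and returns True; else False.
- movej(angles): joint-space move.
- command_gripper(opening): opening from 0.0 (shut) to 1.0 (fully open); the grip force is fixed at half the most; returns when the fingers have stopped.
- wait(seconds).
- inverse_kinematics(position, orientation): joint angles nearest the present ones, or None.
- read_camera(name): name is "scene" or "top" or "wrist"; returns the picture (480x640x3 uint8, red, green, blue); there is no depth.
- camera_info(name): a dict with "intrinsics" (3x3 intrinsics, pixels), "dist" ([k1, k2, p1, p2, k3] as OpenCV has them; the pictures are not rectified), "T" (4x4, takes a point from camera to world coordinates); the wrist camera has in their place "tool_from_camera" (4x4, takes a point from camera to tool coordinates, whose origin is the TCP and whose axes are the flange's). Camera axes: x right, y up, looking along -z (the intrinsics and any distortion apply to the point x, -y, -z); pixel columns grow to the right and rows downward; lengths in m; the calibration is good to about 2 mm. A picture is of the moment at which its call begins: read the wrist's pose just before it. camera_info takes no time and is no camera call.
A pose or a line that the arm cannot do raises MotionError and nothing moves.
- job_done(): hands the job in; it is judged then, once.
Readings, each from a call of its own:
- get_time(): time.
- get_joint_pos(): joint angles.
- get_qvel(): joint speeds.
- get_effort(): joint torques, N m.
- get_tcp_pos(): TCP position.
- get_ee_rot(): TCP orientation.
- get_ft_force(): force on the tool from outside, world axes, zero at the start.
- get_ft_torque(): the same for the moment, N m.
- get_grip_width(): opening from 0.0 (shut) to 1.0 (fully open).
- get_finger_force(): force on a finger pad.
Only numpy, scipy, OpenCV 4.12 (cv2) and the standard library are available. Lean on these libraries where they do the work, as an engineer would, in place of code of your own. Each camera call takes 0.05 s, during which the arm holds its last target. There are 200 camera calls.

### The job

Somebody has set the bag sealer's outer ring but left the lock loose: screw the small winged knob in the middle of the ring clockwise until it is fully home against its stop, then let go. Do not shift the ring's setting, neither by touching it nor by forcing the knob on once it is home, and leave the padlock, the small weight and the marker pen beside the box where they are.

Things in the scene. Friction and masses are not known exactly. Their poses are not given: they have to be found in the camera images.
- control_box: fixed grey control box on a stand. Origin on the worktop under the case's centre. The case (150 x 170 x 50 mm) is tilted 30 degrees about the box's y: its face looks up and to the box's -x, roughly at the robot; its top edge is 150 mm up. The concentric knobs sit in mid-face. To its right a shop scale always stands at x 0.71, y -0.15, its pan 190 mm in radius, up to 290 mm high: go round it
- setting_ring: outer knob: knurled aluminium ring, 68 mm diameter, 20 mm tall, a black line on its top. Origin at the centre of its top face; z points out of the tilted face along the axis of both knobs, x towards the black line. It turns about z with a drag of 0.45 N m, by itself or carried by the inner knob if that is forced against its stop. Its setting must be kept
- ring_mark (a point): outer end of the black line on the ring's top, 30 mm from the axis
- lock_knob: inner knob, black: a round foot 27 mm in diameter, 5 mm tall, and on it a flat wing to grip, 34 mm long (x), 11 mm thick (y), reaching 26 mm above the underside. Origin on the axis at the underside, z outwards. Turned clockwise seen from outside (negative about z) it sinks 2 mm per rad; home, its underside lies on the ring's top (origins coincide)
- knob_top (a point): centre of the inner knob's top, on the axis, 26 mm above its underside. The knob starts 1.9 to 2.9 rad (4 to 6 mm) short of home, too little to measure well from outside: the stop must be felt. It turns with a drag of 0.05 N m; at home it stops dead, and more than 0.45 N m then drives the ring round with it
- padlock: brass padlock 64 x 40 x 18 mm lying to the right of the box; leave it alone
- small_weight: brass bell weight, 34 mm diameter, 37 mm tall, standing to the left of the box; leave it alone
- marker: marker pen, 135 mm long and 17 mm thick, lying in front of the box; leave it alone

How it is judged:
By the outcome, as a careful person would: the job done as asked, in the order asked, and still so for the second after the job is handed in, with the robot touching nothing.
It also fails if it takes over 64 s, if anything falls off the work surface, if the arm or the gripper's body presses on something with over 40 N, if the wrist force passes 120 N, or if a joint passes its speed limit or range.

## Working session

There is one attempt and no reset: what is moved stays moved. The work goes in short steps, each a Python script; the robot and the scene stay as the last script left them, time stands still between calls to the robot, and variables do not carry over. Pictures are saved under pics/ and viewed, at most 10 in all, crops included, and the job is handed in when it is done.

```bash
ls; mkdir -p pics
python3 - <<'E'
from station import *
import cv2,numpy as np
for n in("scene","top"):
    im=read_camera(n); cv2.imwrite(f"pics/{n}0.png",im[...,::-1]); i=camera_info(n); print(n,np.round(np.array(i["intrinsics"]),1).tolist(),i["dist"],np.round(i["T"],4).tolist())
print(camera_info("wrist"),get_time(),get_ee_rot(),get_tcp_pos())
E
```

```text
pics
scene [[444.7, 0.0, 319.1], [0.0, 444.7, 238.6], [0.0, 0.0, 1.0]] [-0.03863474  0.          0.          0.          0.        ] [[-0.4658, 0.369, -0.8043, -0.1465], [-0.8848, -0.2057, 0.4181, 0.5493], [-0.0111, 0.9064, 0.4223, 0.4573], [0.0, 0.0, 0.0, 1.0]]
top [[490.6, 0.0, 322.8], [0.0, 490.6, 238.1], [0.0, 0.0, 1.0]] [-0.06374421  0.          0.          0.          0.        ] [[0.0254, 0.9912, -0.1301, 0.4347], [-0.9994, 0.0219, -0.0279, 0.2154], [-0.0248, 0.1308, 0.9911, 0.9501], [0.0, 0.0, 0.0, 1.0]]
{'intrinsics': array([[425.76181828,   0.        , 318.19024377],
       [  0.        , 425.76181828, 240.43112374],
       [  0.        ,   0.        ,   1.        ]]), 'dist': array([0.00345345, 0.        , 0.        , 0.        , 0.        ]), 'tool_from_camera': array([[ 5.33342733e-04,  9.56562709e-01,  2.91526156e-01,
         7.97777063e-02],
       [ 9.99998603e-01, -9.72059808e-04,  1.36006382e-03,
        -6.99661593e-04],
       [ 1.58436719e-03,  2.91525023e-01, -9.56561891e-01,
        -1.61804893e-01],
       [ 0.00000000e+00,  0.00000000e+00,  0.00000000e+00,
         1.00000000e+00]])} 0.1 [-6.58623768e-04  9.72769399e-01  2.31774115e-01 -1.47105022e-04] [ 0.28163787 -0.55740757  0.22199943]
```

View pics/scene0.png

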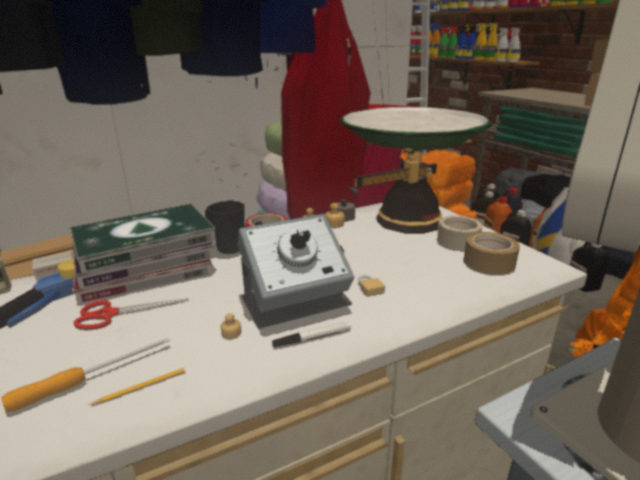

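View pics/top0.png

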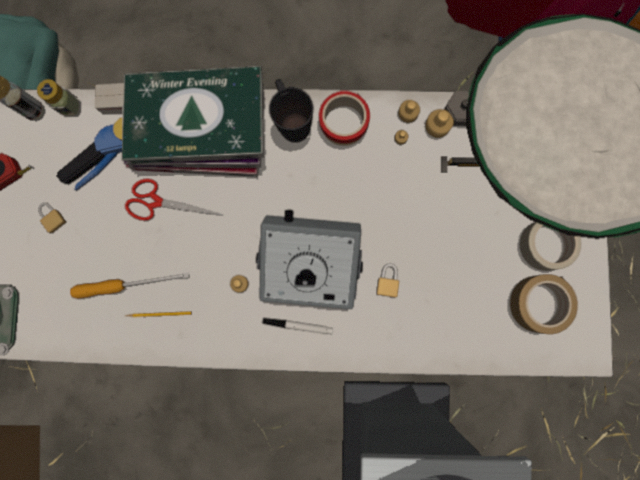

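Both views show the box: top camera has the knob near (306,272), and the scene camera has it near (297,245). I'll enlarge both.

Run:
```python
import cv2,numpy as np
a=cv2.imread("pics/top0.png")[205:325,250:375]; b=cv2.imread("pics/scene0.png")[210:320,235:360]
f=lambda c:cv2.resize(c,None,fx=4.7 if 0 else 3.2*2/2,fy=3.2,interpolation=cv2.INTER_CUBIC)
a=cv2.resize(cv2.imread("pics/top0.png")[210:310,253:368],None,fx=3.4,fy=3.4,interpolation=cv2.INTER_CUBIC)
t=cv2.resize(cv2.imread("pics/top0.png")[245:295,280:335],None,fx=7,fy=7,interpolation=cv2.INTER_CUBIC)
s=cv2.resize(cv2.imread("pics/scene0.png")[225:275,270:325],None,fx=7,fy=7,interpolation=cv2.INTER_CUBIC)
H=350
o=np.zeros((600,790,3),np.uint8); o[:350,:385]=t; o[:350,400:785]=s
cv2.imwrite("pics/c1.png",o[:352])
```

```text
(no output)
```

View pics/c1.png

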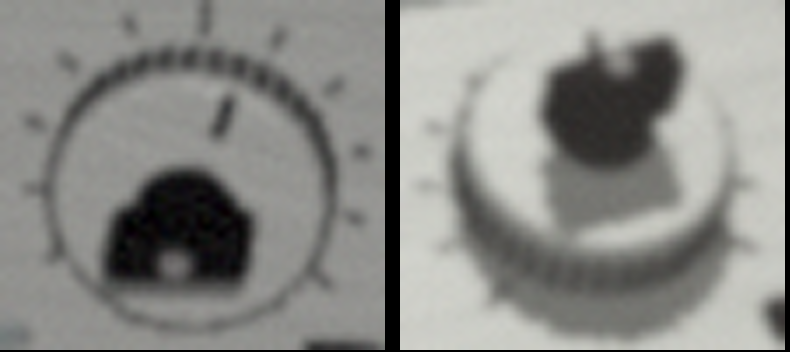

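Left (top view): the ring's top is centred near full-image (307.3,273.3) and the knob's bright centre dot is at (305.2,282.7). Right (scene view): the dot is at (301.4,233.6). The wing lies roughly across the box. Next I triangulate.

```bash
cat > h.py <<'E'
from station import *
import cv2,numpy as np
from scipy.spatial.transform import Rotation as R
def ray(n,uv,T=None):
    i=camera_info(n); T=i["T"] if T is None else T
    p=cv2.undistortPoints(np.array([[uv]],float),np.array(i["intrinsics"]),np.array(i["dist"]))[0,0]
    d=T[:3,:3]@np.array([p[0],-p[1],-1]); return T[:3,3],d/np.linalg.norm(d)
def tri(rays):
    A=sum(np.eye(3)-np.outer(d,d) for o,d in rays); b=sum((np.eye(3)-np.outer(d,d))@o for o,d in rays)
    p=np.linalg.solve(A,b); return p,[np.linalg.norm(np.cross(p-o,d)) for o,d in rays]
def proj(n,P,T=None):
    i=camera_info(n); T=i["T"] if T is None else T
    q=(np.asarray(P).reshape(-1,3)-T[:3,3])@T[:3,:3]; q=q*[1,-1,-1]
    return cv2.projectPoints(q.reshape(-1,1,3),np.zeros(3),np.zeros(3),np.array(i["intrinsics"]),np.array(i["dist"]))[0][:,0]
def rot(q=None):
    q=get_ee_rot() if q is None else q; return R.from_quat(np.roll(q,-1))
def quat(M): return np.roll(R.from_matrix(M).as_quat(),1)
def wristT():
    T=np.eye(4);T[:3,:3]=rot().as_matrix();T[:3,3]=get_tcp_pos();return T@camera_info("wrist")["tool_from_camera"]
def onplane(r,z): o,d=r; return o+d*(z-o[2])/d[2]
E
python3 - <<'E'
from h import *
k=tri([ray("top",(305.2,282.7)),ray("scene",(301.4,233.6))]);print(k)
rc=tri([ray("top",(307.4,273.2)),ray("scene",(298,246.5))]);print(rc)
print(k[0]-rc[0])
e=[onplane(ray("top",u),.15) for u in((264,217),(361,224))];print(e,np.arctan2(*(e[0]-e[1])[:2]))
E
```

```text
(array([0.46565766, 0.2643226 , 0.15267096]), [np.float64(0.00019815382356494396), np.float64(0.0001981538235650276)])
(array([0.48309154, 0.26320078, 0.12107657]), [np.float64(4.662255809468645e-06), np.float64(4.66225580942772e-06)])
[-0.01743388  0.00112182  0.03159438]
[array([0.57290769, 0.33646555, 0.15      ]), array([0.56455742, 0.17545124, 0.15      ])] 0.05181401236034019
```

```bash
cat >> h.py <<'E'
PSI=-0.052
def axes(psi=PSI):
    n=R.from_euler('z',psi).apply([-.5,0,3**.5/2]); y=np.array([-np.sin(psi),np.cos(psi),0]); return np.cross(y,n),y,n  # face-up, left, out
def tool(phi,psi=PSI):
    "tool pointing along -n; tool x at angle phi from box y, clockwise seen from outside"
    u,y,n=axes(psi); x=np.cos(phi)*y+np.sin(phi)*u; return np.c_[x,np.cross(-n,x),-n]  # y->u is clockwise seen from outside? checked below
E
python3 - <<'E'
from h import *
u,y,n=axes();print(u,y,n,"ccw y->u:",np.dot(np.cross(y,u),n))
K=np.array([.4656,.264,.1515])
for d in (.1,-.018):
  for phi in np.arange(-180,181,30):
    q=inverse_kinematics(K+n*d,quat(tool(np.radians(phi))));print(d,phi,None if q is None else np.round(q,2))
E
```

```text
[ 0.8648548  -0.04501303  0.5       ] [0.05197657 0.9986483  0.        ] [-0.49932415  0.02598828  0.8660254 ] ccw y->u: -1.0
0.1 -180 [ 0.78  0.09  2.16 -0.68  0.63 -1.8 ]
0.1 -150 [ 0.78  0.09  2.16 -0.68  0.63 -1.28]
0.1 -120 [ 0.78  0.09  2.16 -0.68  0.63 -0.76]
0.1 -90 [ 0.78  0.09  2.16 -0.68  0.63 -0.23]
0.1 -60 [ 0.78  0.09  2.16 -0.68  0.63  0.29]
0.1 -30 [ 0.78  0.09  2.16 -0.68  0.63  0.81]
0.1 0 [ 0.78  0.09  2.16 -0.68  0.63  1.34]
0.1 30 [ 0.78  0.09  2.16 -0.68  0.63  1.86]
0.1 60 [ 0.78  0.09  2.16 -0.68  0.63  2.39]
0.1 90 None
0.1 120 None
0.1 150 [ 0.78  0.09  2.16 -0.68  0.63 -2.33]
0.1 180 [ 0.78  0.09  2.16 -0.68  0.63 -1.8 ]
-0.018 -180 [ 0.68  0.35  2.15 -1.    0.41 -1.52]
-0.018 -150 [ 0.68  0.35  2.15 -1.    0.41 -1.  ]
-0.018 -120 [ 0.68  0.35  2.15 -1.    0.41 -0.47]
-0.018 -90 [ 0.68  0.35  2.15 -1.    0.41  0.05]
-0.018 -60 [ 0.68  0.35  2.15 -1.    0.41  0.57]
-0.018 -30 [ 0.68  0.35  2.15 -1.    0.41  1.1 ]
-0.018 0 [ 0.68  0.35  2.15 -1.    0.41  1.62]
-0.018 30 [ 0.68  0.35  2.15 -1.    0.41  2.14]
-0.018 60 None
-0.018 90 None
-0.018 120 None
-0.018 150 [ 0.68  0.35  2.15 -1.    0.41 -2.04]
-0.018 180 [ 0.68  0.35  2.15 -1.    0.41 -1.52]
```

Run:
```python
from h import *
u,y,n=axes();K=np.array([.4656,.264,.1515])
q=inverse_kinematics(K+n*.2,quat(tool(-np.pi)));print(q)
a=np.array(q);a[0]=-1.122;movej(list(a));print(get_tcp_pos());movej(list(q))
move_pose(K+n*.09,quat(tool(-np.pi)))
T=wristT();im=read_camera("wrist");np.save("T1.npy",T)
cv2.imwrite("pics/w1.png",im[...,::-1]);print(get_time(),get_tcp_pos(),get_ft_force(),get_ft_torque())
print(proj("wrist",[K,K-.026*n,K-.031*n],T))
```

```text
[ 0.88581943 -0.09815054  2.11702658 -0.55350167  0.87399456 -1.89610802]
[ 0.08928653 -0.44555074  0.32476008]
4.975 [0.42101906 0.26638334 0.23045304] [-0.11485802  0.30624685  1.03687299] [0.15436497 0.16684421 0.01412726]
[[316.80819118 245.81974297]
 [316.87269068 234.22223339]
 [316.88384398 232.21665686]]
```

View pics/w1.png

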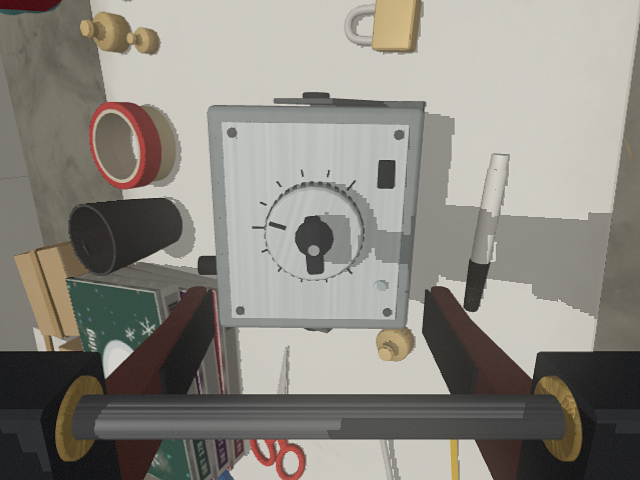

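Run:
```python
import cv2
a=cv2.imread("pics/w1.png")[175:290,255:375]
cv2.imwrite("pics/c2.png",cv2.resize(a,None,fx=5,fy=5,interpolation=cv2.INTER_CUBIC))
```

```text
(no output)
```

View pics/c2.png

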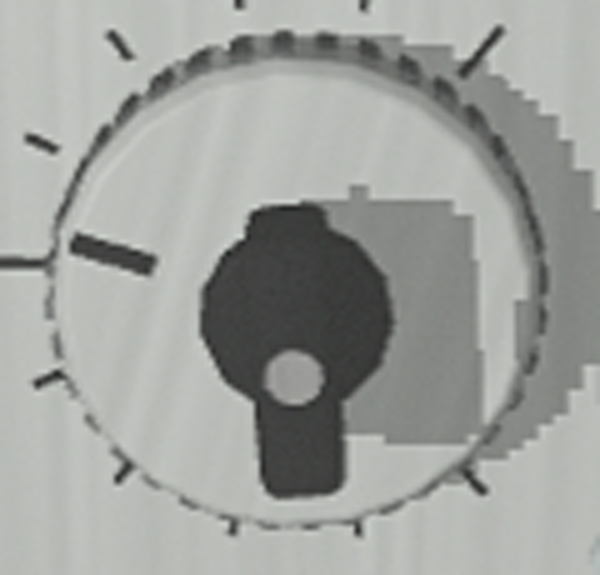

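Enlarged: the knob-top dot is at (313.8,250.4), the ring top is centred near (314.4,233.6), and the far wing end is centred at (315.6,274). The wing runs almost straight down the image.

Run:
```python
from h import *
T=np.load("T1.npy");u,y,n=axes()
W=lambda uv:ray("wrist",uv,T)
k,e=tri([ray("top",(305.2,282.7)),ray("scene",(301.4,233.6)),W((313.8,250.4))]);print("knob",k,e)
c,e=tri([ray("top",(307.4,273.2)),ray("scene",(298,246.5)),W((314.4,233.6))]);print("ring",c,e)
d=k-c;print("in face",d@u,d@y,d@n)
pl=lambda r,p:r[0]+r[1]*((p-r[0])@n)/(r[1]@n)
a=pl(W((313.8,250.4)),k);b=pl(W((315.6,274)),k);v=b-a;print("wing",np.linalg.norm(v),"phi",np.arctan2(v@u,v@y))
s=[pl(W(p),c-.02*n) for p in((232,132),(399,134),(240,310),(387,312))]
for i,j in((2,0),(3,1)): v=s[j]-s[i];print("edge y",np.linalg.norm(v),np.arctan2(v@u,v@y))
for i,j in((0,1),(2,3)): v=s[j]-s[i];print("edge u",np.linalg.norm(v),np.arctan2(v@u,v@y))
```

```text
knob [0.46562216 0.26502236 0.15367024] [np.float64(0.0005895315643201212), np.float64(0.0011376430161320699), np.float64(0.0015093762249033817)]
ring [0.48329309 0.26380505 0.12209885] [np.float64(0.0007154373282551285), np.float64(0.0010896765152612245), np.float64(0.0016283135016874261)]
in face 0.000448116261534447 0.00029718687117396495 0.0361967891744418
wing 0.01568398564882506 phi -0.06820381806006286
edge y 0.1366888882219771 -3.127786695575683
edge y 0.13715654081380663 -3.1263871988756673
edge u 0.11668017488732672 -1.5579904351328742
edge u 0.11648869477709972 -1.5539786524190118
```

```bash
sed -i 's/^PSI=.*/PSI=-0.065/' h.py
cat >> h.py <<'E'
K0=np.array([.46562,.26502,.15367]); PH0=-np.pi-.068-.014; N=axes()[2]
def tau(): return np.dot(get_ft_torque(),N)
E
python3 - <<'E'
from h import *
Q=quat(tool(PH0))
move_pose(K0+N*.03,Q); print(get_time(),tau(),get_ft_force())
print(movel(K0-N*.015,v=.06,until_force=4),get_time(),get_ft_force(),tau())
T=wristT();cv2.imwrite("pics/w2.png",read_camera("wrist")[...,::-1])
E
```

```text
5.3167 -0.08360722411101794 [0.57384884 0.10350028 0.48396608]
False 6.2167 [ 0.3877539   0.86330244 -0.18739918] -0.0628525530884752
```

View pics/w2.png

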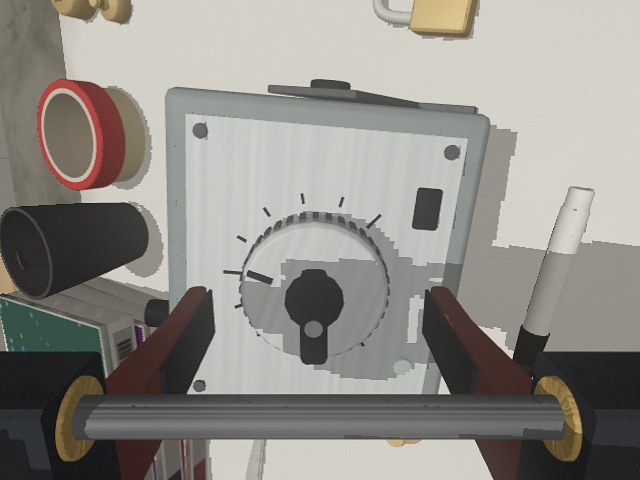

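The wing is now upright in the image, with its dot at (314,329). The fingers' mid-plane is at about x=319, so the tool has to move about 2 mm along its -y before closing.

Run:
```python
from h import *
M=tool(PH0)
p=K0-N*.015-M[:,1]*.002
movel(p,v=.05); f0=get_ft_force();t0=tau()
command_gripper(0.0)
print(get_time(),get_grip_width()*88,get_finger_force(),(get_ft_force()-f0)@M,tau()-t0,(get_tcp_pos()-p)@M)
np.save("p.npy",p)
```

```text
7.675 10.64393917041841 29.99827891588211 [-0.35998617 -0.83141427  0.21517765] -0.02489467556450464 [-1.69088494e-05 -9.44486362e-05 -2.50674707e-06]
```

```bash
cat >> h.py <<'E'
def turn(c,a,v=.15):
    "rotate to a rad clockwise of start, about c (tip position at a=0)"
    movel(c-N*.002*a,quat(tool(PH0+a)),v=v)
def show(a,c,t0): 
    M=tool(PH0+a); f=np.array(get_ft_force())@M
    print(f"{a:.2f} t={get_time():.2f} tau={tau()-t0:.3f} F={np.round(f,2)} w={get_grip_width()*88:.2f} ff={get_finger_force():.1f} off={np.round((c-np.load('p.npy'))*1e3,2)}",flush=True); return M,f
E
python3 - <<'E'
from h import *
c=np.load("p.npy");t0=tau();np.save("t0.npy",t0);show(0,c,t0)
for a in np.arange(.1,1.61,.15):
    turn(c,a);wait(.05);M,f=show(a,c,t0)
    if abs(tau()-t0)>.25 or np.hypot(*f[:2])>12: print("stop");break
np.save("c.npy",c)
E
```

```text
0.00 t=7.67 tau=0.000 F=[-0.33 -0.73  0.23] w=10.64 ff=30.0 off=[0. 0. 0.]
0.10 t=7.97 tau=-0.088 F=[ 0.26 -0.92 -0.02] w=10.66 ff=30.0 off=[0. 0. 0.]
0.25 t=8.32 tau=-0.094 F=[ 0.79 -0.88 -0.27] w=10.80 ff=30.0 off=[0. 0. 0.]
0.40 t=8.68 tau=-0.063 F=[-0.01 -0.66  0.09] w=10.85 ff=30.0 off=[0. 0. 0.]
0.55 t=9.03 tau=-0.088 F=[-0.45 -1.44  0.78] w=10.71 ff=30.0 off=[0. 0. 0.]
0.70 t=9.38 tau=-0.103 F=[-0.44 -2.34  0.45] w=10.82 ff=30.0 off=[0. 0. 0.]
0.85 t=9.72 tau=-0.047 F=[-0.95 -2.27  0.79] w=11.25 ff=30.0 off=[0. 0. 0.]
1.00 t=10.07 tau=-0.018 F=[-2.54 -3.13  0.14] w=11.04 ff=30.0 off=[0. 0. 0.]
1.15 t=10.43 tau=-0.016 F=[-2.46 -2.47  0.61] w=10.73 ff=30.0 off=[0. 0. 0.]
1.30 t=10.78 tau=-0.045 F=[-2.88 -2.57 -0.51] w=10.52 ff=30.0 off=[0. 0. 0.]
1.45 t=11.12 tau=-0.035 F=[-4.4  -3.35  0.73] w=10.91 ff=30.0 off=[0. 0. 0.]
1.60 t=11.47 tau=-0.043 F=[-4.87 -2.13 -0.01] w=11.04 ff=30.0 off=[0. 0. 0.]
```

```bash
cat >> h.py <<'E'
def creep(a,c,end,step=.03,lim=.15):
    t0=float(np.load("t0.npy"));H=[]
    while a<end:
        a+=step; M=tool(PH0+a); turn(c,a); ts=[];fs=[];es=[]
        for _ in range(3): wait(.03);ts.append(tau()-t0);fs.append(get_ft_force());es.append(get_effort()[5])
        t=np.mean(ts);f=np.mean(fs,0)@M;H.append(t)
        base=np.median(H[-12:-2]) if len(H)>4 else np.median(H)
        if len(H)%4==0 or t-base>.06: print(f"{a:.2f} t={get_time():.1f} tau={t:.3f} d={t-base:.3f} e6={np.mean(es):.2f} F={np.round(f,1)} w={get_grip_width()*88:.2f}",flush=True)
        g=f.copy();g[2]=0
        if np.linalg.norm(g)>3: c=c+M@(g*4e-5)
        if t-base>lim: print("STOP");break
        if np.linalg.norm(f)>15: print("FORCE");break
    np.save("c.npy",c);np.save("a.npy",a);return a,c
E
python3 - <<'E'
from h import *
creep(1.6,np.load("c.npy"),2.2)
E
```

```text
1.72 t=12.9 tau=-0.026 d=0.002 e6=-0.03 F=[-2.2  0.6 -0.5] w=10.82
1.84 t=14.3 tau=-0.055 d=-0.021 e6=-0.03 F=[ 0.3  1.1 -0.8] w=10.95
1.96 t=15.7 tau=0.316 d=0.357 e6=0.31 F=[ 1.3  1.  -0.6] w=10.75
STOP
```

Run:
```python
from h import *
a=float(np.load("a.npy"));c=np.load("c.npy");t0=float(np.load("t0.npy"))
wait(.3);show(a,c,t0)
turn(c,a-.012);wait(.1);show(a-.012,c,t0)
command_gripper(1.0);show(a-.012,c,t0)
p=np.array(get_tcp_pos());movel(p+N*.1,v=.08)
M=tool(PH0) 
move_pose(np.array([0.42101906,0.26638334,0.23045304]),quat(tool(-np.pi)))
T=wristT();np.save("T3.npy",T);im=read_camera("wrist");cv2.imwrite("pics/w3.png",im[...,::-1]);print(get_time(),get_tcp_pos())
o=np.hstack([cv2.resize(cv2.imread(f)[175:290,265:365],None,fx=3.95,fy=3.95,interpolation=cv2.INTER_CUBIC) for f in("pics/w1.png","pics/w3.png")]);cv2.imwrite("pics/c3.png",o)
```

```text
1.96 t=15.97 tau=0.344 F=[ 2.46  1.14 -1.01] w=11.18 ff=30.0 off=[ 0.32 -0.19  0.19]
1.95 t=16.32 tau=0.141 F=[ 2.23  1.12 -0.95] w=10.72 ff=30.0 off=[ 0.32 -0.19  0.19]
1.95 t=17.57 tau=0.008 F=[ 0.57  1.01 -0.17] w=87.76 ff=0.0 off=[ 0.32 -0.19  0.19]
20.6583 [0.42102244 0.26634165 0.23035612]
```

View pics/c3.png

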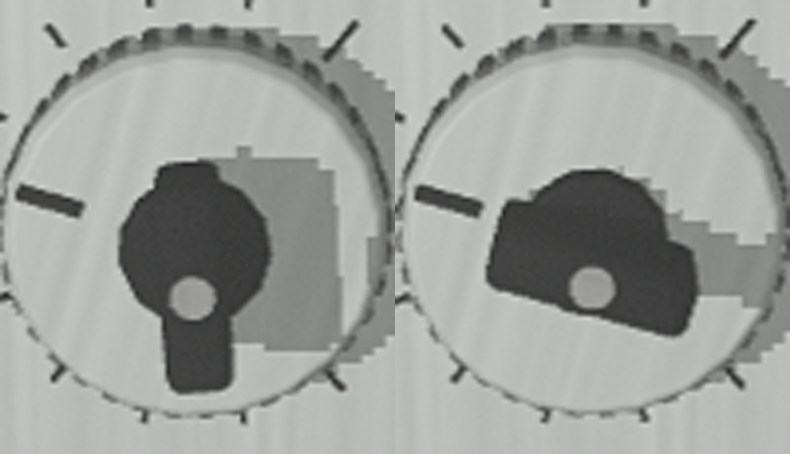

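The crops show before on the left and after on the right. The ring's black line hasn't moved against the ticks (about (18,190) to (83,210) in both). The wing has turned about 110° and the knob dot has moved towards the ring, so the knob has sunk. I'm handing in.

```bash
python3 -c "
from station import *
print(job_done(),get_time())"
```

```text
the job is handed in; nothing more can be done
the job is handed in; nothing more can be done
```

The lock knob is screwed clockwise by about 1.95 rad to a firm stop (0.34 N m, under the 0.45 N m that moves the ring) and released; the ring's mark shows no shift, the padlock, weight and pen were not touched, and the job is handed in (about 21 s on the robot's clock).

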